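Clamp the bottle with the guarded cam knob

ROBOT

A 6-joint arm with a two-finger parallel gripper is mounted at the origin on a cart in front of the work surface, level with it; the furniture and walls round the work are solid. World frame = base frame: x ahead of the robot, y to its left, z up, the work surface at z = 0. Lengths are in m, angles in rad, forces in N, time in s.
With the tool pointing down it reaches from about 0.275 to 0.825 m from the base axis. Payload 5.2 kg.
Tool frame: the origin (TCP) lies midway between the tips of the shut fingers; the grasp point (between the pads) lies robot.grip_point_offset behind it (robot.grip_point_offset is the distance from the TCP to the grasp point, in m); z points along the fingers, y is the line along which they close (so a half turn about z gives the same grasp; the last joint's range is limited). The gripper opens to 93 mm and grips with 3 to 60 N. Pads are 15 mm wide; open, the fingers measure 128 mm over their backs; the gripper's body (75 mm by 188 mm) begins 65 mm behind the grasp point.
Start: joints at [0.897, 0.259, 1.535, -0, 1.348, -0.203], TCP at [0.249, 0.49, 0.219] pointing down, gripper open.
Joint ranges: [-3.14, 3.14], [-0.91, 2.08], [0.19, 2.58], [-1.22, 4.36], [0.22, 2.71], [-3.12, 3.12]. Speed limits (rad/s): [2.57, 2.57, 3.14, 3.14, 3.14, 3.14].

INTERFACE

Orientations are given as a unit quaternion [w, x, y, z].
In Python, from cell import robot gives the robot as it stands. The module is installed in compiled form; this text tells all that it offers.
- The arm moves only by the tool apply_moves, never from a script. Its argument "steps" is a list of rows, each a list of 3 entries, a list of its own where there are three numbers: the turn, a rotation vector about the tool's x, y, z in degrees, then the shift along the tool's x, y, z in mm, then the closure, from 0 (fully open) to 1 (shut). A call has 1 to 12 rows; each row is the pose to reach, as a shift and turn from the pose commanded when the call began, along the tool's axes at that moment; what a row does not reach only later rows make up. A row lasts 1/8 s, in which the tool goes at most 62.5 mm and 10.7 degrees, less where a joint would pass 70% of its speed; a pose out of reach is approached as far as the arm can. A call with a gripper value outside its range is refused whole. The fingers move at their own pace and stop on an object; the grip force is fixed at half the most. Time passes only in rows, so rows that repeat a pose let the fingers close. It gives the time, the measured TCP pose, the force, the opening and the grip force at its end, in the units of the state.
- robot.get_obs(): the state, without advancing time (a new reading comes with each control period).
- robot.get_image(name): name is "scene" or "top"; returns a dict with "pixels" (400x640x3 uint8, red, green, blue), "camera_matrix" (3x3 intrinsics, pixels), "eye" and "orientation" of the camera in the world. Camera axes: x right, y down, z forward; pixel columns grow to the right and rows downward; lengths in m; the calibration is good to about 2 mm. A picture is of the moment at which its call begins. There is no depth.
- robot.job_done(): hands the job in; it is judged then, once.
Trained networks look in the newest picture that a camera, given by its name, has taken for a name from the list of things; names that differ only in an ending like _2 or _b are one class to them, and where a whole thing is asked for, a point or a joint stands for the part that bears it (a point fixed in the world has none). Each returns a list of dicts, best first, with "conf" (0 to 1); they miss things now and then, are a little off and sometimes report something else, mostly with a low value. They report only what shows in the picture. A call takes as long as a camera call. They do not tell look-alikes from the thing itself.
- robot.look_for(camera, label): "box" ([left, top, right, bottom] in pixels, round what is visible of it).
- robot.place_of(camera, label): "position" ([column, row] in pixels: a listed point, or the origin of a listed thing).
The state is a dict: "clock": time; "joint_positions": joint angles; "dq": joint speeds; "effort": joint torques, N m; "tool_pos": TCP position; "eef_rot": TCP orientation; "ft_force": force on the tool from outside, world axes, zero at the start; "wrist_torque": the same for the moment, N m; "width": opening from 0.0 (shut) to 1.0 (fully open); "grasp_force": force on a finger pad.
Only numpy, scipy, OpenCV 4.12 (cv2) and the standard library are available. Lean on these libraries where they do the work, as an engineer would, in place of code of your own. Each camera call takes 0.05 s, during which the arm holds its last target. There are 200 camera calls.

TASK

Take the key from its stand, reach down with it through the round hole in the clamp's guard and turn the recessed slotted knob anticlockwise until its cam holds the bottle snugly in the V-block, with a squeeze of about 15 N, found by feel and never crushing the bottle or forcing the guard. Then draw the key out and hang it back upright in its stand, collar flat on the stand, and leave the other things where they are.

Things in the scene. Friction and masses are not known exactly. Their poses are not given: they have to be found in the camera images.
- key_grip (a point): Centre of the key's black flat handle, 40 mm wide (x), 12 thick (y; grasp across this) and 48 tall (z, up). The steel key is 159 mm tall, 0.12 kg: below the handle a 12 mm shank, then a round collar of 36 mm diameter, 6 mm thick, its underside 75 mm below this point, then a 10 mm shank. At the start it hangs upright in its stand by the collar.
- key_tip (a point): Middle of the lower end of the key, 135 mm below the handle's centre, same axes. The key ends in a flat blade 18 mm wide (x, parallel to the handle's width), 5 mm thick (y) and 14 mm tall.
- key_collar (a point): Centre of the underside of the key's collar, 60 mm above the tip; same axes.
- stand_hole (a point): Centre of the mouth of the 26 mm round hole in the key stand, 74 mm above the table. The stand is an aluminium plate 74 x 74 x 8 mm on four posts over a grey base 84 x 84 mm. The key's collar rests on this plate and its blade hangs free below.
- guard: The clamp's guard; origin at the centre of the 28 mm round hole in the clamp's guard, at its top face, 83 mm above the table. The guard is an aluminium plate 64 x 86 x 5 mm on four posts, open at the sides; the hole is right above the knob, on its axis. x points from the knob to the bottle.
- knob_slot (a point): Centre of the floor of the slot in the recessed knob, 38 mm above the table, 45 mm below the guard's top; turns with the knob, x along the slot. The black oblong knob is 34 x 24 mm; the slot is 24 long, 8 wide, 10 deep, closed at its ends. The blade fits either way round and turns about 0.15 rad before it takes the knob along; if it lands on the knob's top, turn it lightly till it drops in.
- cam_knob (a joint): Knob angle (rad), growing anticlockwise from above, -0.6 to 1.5; it stays where left. Its cam, a disc of 23 mm radius 8 mm off the axis, pushes the bottle into the V-block, which it meets at 0.15 to 0.65, differently each time. Turning takes about 0.2 N m freely, 0.24 with the loose bottle sliding; then it climbs over some 0.3 rad, to 0.32 at 10 N of squeeze, 0.37 at 15 N, 0.48 at 25 N.
- bottle: Amber plastic bottle with an orange cap, 68 mm diameter, 118 mm tall, standing on the clamp's 8 mm thick grey base between the cam and an aluminium V-block (60 mm tall, on the side away from the knob, backed by a hidden spring: it gives about 1 mm for 10 N); origin at the centre of its underside.
- marker: Felt marker 140 mm long, lying in front; bystander.
- cap: Loose gold screw cap, 47 mm across, 19 mm high; bystander.
- scraper: Beige flat scraper 115 x 56 x 9 mm; bystander.
- dropper: White dropper bottle, 21 mm across, 66 mm tall; bystander.
- cup: Steel cup 65 mm across, 66 mm tall; bystander.
- can: White can with a handle, 59 x 111 x 196 mm; bystander.
There are look-alikes about, which are no part of the job. Of the things shaped like the part that bears key_grip, the bare steel one is meant.

How it is judged:
On the way, in this order (a step that is already met when the one before it is completed fails the run):
1. the key's blade is down in the knob's slot, through the guard (horizontal distance between key_tip and knob_slot below 0.004 m and z of key_tip in the frame of knob_slot below 0.005 m), for 0.2 s.
2. the knob, turned with the key in its slot, squeezes the bottle with at least 6 N (contact force between cam_knob and bottle above 6 N and horizontal distance between key_tip and knob_slot below 0.006 m and z of key_tip in the frame of knob_slot below 0.008 m), for 0.2 s.
At the end, for the whole second after the job is handed in: The cam squeezes the upright bottle (within 0.1 rad) with 7 to 25 N, and the key hangs upright (within 0.1 rad) in its stand, the underside of its collar within 4 mm of the stand's top and within 10 mm of the hole's centre (contact force between cam_knob and bottle between 7 and 25 N and angle between each of bottle, key_collar's own z axis and vertical below 0.1 rad and horizontal distance between key_collar and stand_hole below 0.01 m and z of key_collar in the frame of stand_hole between -0.004 and 0.004 m); the robot touches nothing.
It fails at once if the bottle is squeezed by the cam with more than 35 N (contact force between cam_knob and bottle above 35 N).
It fails at once if the key is pressed on the guard with more than 30 N (contact force between key and guard above 30 N).
It fails at once if the robot's fingers touch the bottle with more than 5 N (contact force between the fingers and bottle above 5 N).
It fails at once if a bystander is moved by more than 30 mm (distance of any of marker, cap, scraper, dropper, cup, can from where it was at the start of the episode above 0.03 m).
It also fails if it takes over 58 s, if anything falls off the work surface, if the arm or the gripper's body presses on something with over 40 N, if the wrist force passes 120 N, or if a joint passes its speed limit or range.

## Working session

There is one attempt and no reset: what is moved stays moved. The work goes in short steps, Python scripts to look and compute and a tool call to move; the robot and the scene stay as the last step left them, time stands still between calls to the robot, and variables do not carry over. Pictures are saved under pics/ and viewed, at most 13 in all, crops included, and the job is handed in when it is done.

Besides the shell and the picture viewer there is one more tool, called after "Request:" by a JSON object that holds its "method" and its "body", one argument or row to a line. apply_moves: Moves the arm, as the interface text tells. Its arguments: {"type":"object","properties":{"steps":{"type":"array"}},"required":["steps"]}

```bash
mkdir -p pics
cat > h.py <<'E'
import numpy as np, cv2
from scipy.spatial.transform import Rotation as R
from cell import robot
def rot(q): return R.from_quat([q[1],q[2],q[3],q[0]]).as_matrix()
def save(im,fn,box=None,s=1):
    p=im['pixels'][:,:,::-1]
    if box: p=p[box[1]:box[3],box[0]:box[2]]
    cv2.imwrite('pics/'+fn,cv2.resize(p,None,fx=s,fy=s,interpolation=cv2.INTER_CUBIC))
def ray(im,px):
    K=np.array(im['camera_matrix']);d=rot(im['orientation'])@np.linalg.solve(K,[px[0],px[1],1]);return np.array(im['eye']),d/np.linalg.norm(d)
def onz(im,px,z):
    e,d=ray(im,px);return e+d*(z-e[2])/d[2]
def tri(a,pa,b,pb):
    e1,d1=ray(a,pa);e2,d2=ray(b,pb)
    s=np.linalg.lstsq(np.c_[d1,-d2],e2-e1,rcond=None)[0]
    p,q=e1+s[0]*d1,e2+s[1]*d2;return (p+q)/2,np.linalg.norm(p-q)
def proj(im,P):
    c=np.array(im['camera_matrix'])@(rot(im['orientation']).T@(np.array(P)-np.array(im['eye'])));return c[:2]/c[2]
E
python3 - <<'E'
from h import *
np.set_printoptions(precision=3,suppress=True)
print(robot.grip_point_offset); o=robot.get_obs(); print(o['clock'],o['tool_pos'],o['eef_rot'],o['ft_force'],o['width'])
for c in('scene','top'):
    im=robot.get_image(c); save(im,c+'0.png',s=1.25); print(c,im['eye'],im['camera_matrix'],im['orientation'])
    for l in('key_grip','key_tip','key_collar','stand_hole','guard','knob_slot','bottle'):
        print(l,[(np.round(d['position'],1).tolist(),round(d['conf'],2)) for d in robot.place_of(c,l)])
E
```

```text
0.0188
0.0 [0.249 0.49  0.218] [-0.     0.233  0.972 -0.001] [0.578 0.055 0.663] 1.0006860223518543
scene [0.019 1.226 0.678] [[509.858   0.    316.285]
 [  0.    509.858 200.613]
 [  0.      0.      1.   ]] [ 0.119 -0.166  0.823 -0.529]
key_grip [([385.5, 233.4], 0.92), ([303.9, 244.4], 0.9), ([273.3, 224.9], 0.81), ([283.0, 210.6], 0.76), ([337.1, 305.0], 0.7), ([276.0, 204.6], 0.59)]
key_tip [([382.2, 284.9], 0.89), ([281.3, 273.2], 0.88), ([307.9, 297.6], 0.82), ([289.5, 259.5], 0.65), ([317.0, 232.4], 0.16)]
key_collar [([384.8, 266.8], 0.96), ([279.5, 251.2], 0.91), ([286.4, 238.3], 0.9), ([303.7, 274.5], 0.7)]
stand_hole [([306.0, 273.6], 0.87)]
guard [([338.1, 307.7], 0.48), ([343.3, 210.2], 0.4)]
knob_slot []
bottle [([313.8, 230.2], 0.62)]
top [0.333 0.136 1.115] [[417.361   0.    319.174]
 [  0.    417.361 185.452]
 [  0.      0.      1.   ]] [-0.057  0.709 -0.7    0.07 ]
key_grip [([249.1, 168.0], 0.79), ([271.1, 278.9], 0.75), ([281.0, 164.8], 0.68), ([210.8, 215.6], 0.51), ([395.6, 232.9], 0.49)]
key_tip [([282.6, 180.1], 0.65), ([253.8, 186.8], 0.53), ([346.6, 200.8], 0.26)]
key_collar [([279.2, 167.0], 0.73), ([251.2, 175.3], 0.65), ([218.4, 217.6], 0.55), ([272.0, 278.0], 0.53), ([270.7, 250.7], 0.23)]
stand_hole [([217.5, 220.6], 0.71)]
guard [([348.2, 200.2], 0.59)]
knob_slot [([347.6, 204.1], 0.4)]
bottle [([340.4, 186.1], 0.96), ([210.9, 211.8], 0.54), ([232.1, 154.2], 0.22)]
```

View pics/scene0.png

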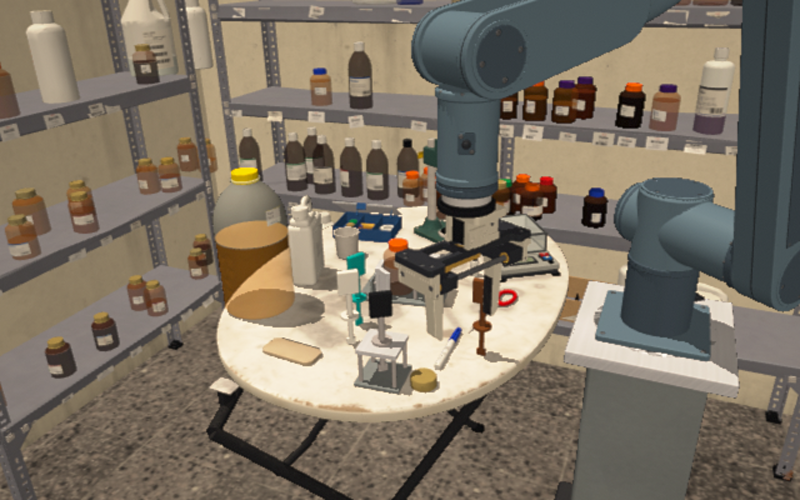

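View pics/top0.png

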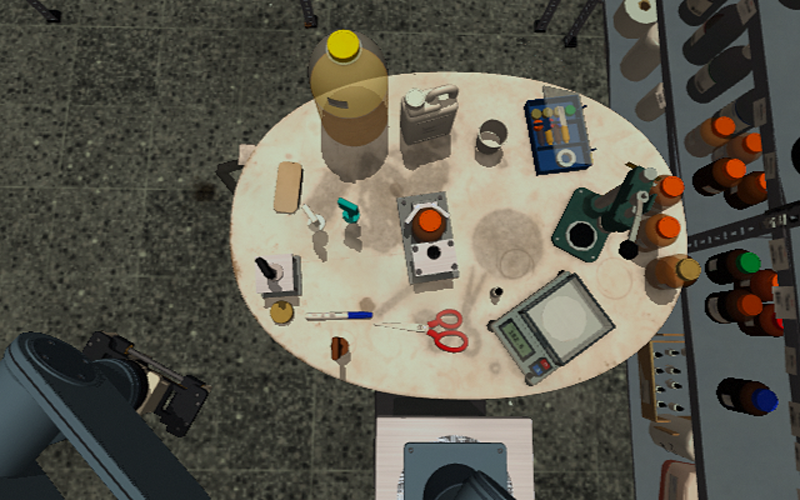

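The scene shows the black-handled steel key in the stand at scene (304,244), with other key shapes at (280,225) white, (286,210) teal and (385,233) brown. The gripper hides the clamp. In the top view the stand key is at (212,214), white is at (251,172), teal at (280,167), brown at (271,278), and the guard hole at (347,202). I choose the one in the stand and check it in a crop.

Run:
```python
from h import *
np.set_printoptions(precision=4,suppress=True)
s=robot.get_image('scene');t=robot.get_image('top')
a=cv2.resize(s['pixels'][185:325,250:400],(600,560),interpolation=cv2.INTER_CUBIC)
save(s,'c1.png',(260,190,400,320),5)
b=t['pixels'][140:250,190:375]
save(t,'c2.png',(190,140,375,250),4.3)
for n,pa,pb in(('grip',(303.9,244.4),(210.8,215.6)),('collar',(303.7,274.5),(218.4,217.6)),('hole',(306,273.6),(217.5,220.6))):
    print(n,*tri(s,pa,t,pb))
print('guard',onz(t,(347.9,200.5),.083),'bottle',onz(t,(340.4,186.1),.008), 'hole@74',onz(t,(217.5,220.6),.074),onz(s,(306,273.6),.074))
print('grip@149',onz(t,(210.8,215.6),.149),onz(s,(303.9,244.4),.149))
```

```text
grip [0.4336 0.3686 0.1471] 0.0010773168623820716
collar [0.4369 0.3679 0.0705] 0.0009867290234550834
hole [0.4297 0.369  0.0751] 0.0007164484875287306
guard [0.4831 0.0453 0.083 ] bottle [0.533  0.0589 0.008 ] hole@74 [0.4295 0.3691 0.074 ] [0.4308 0.3676 0.074 ]
grip@149 [0.4339 0.3683 0.149 ] [0.4315 0.3717 0.149 ]
```

View pics/c1.png

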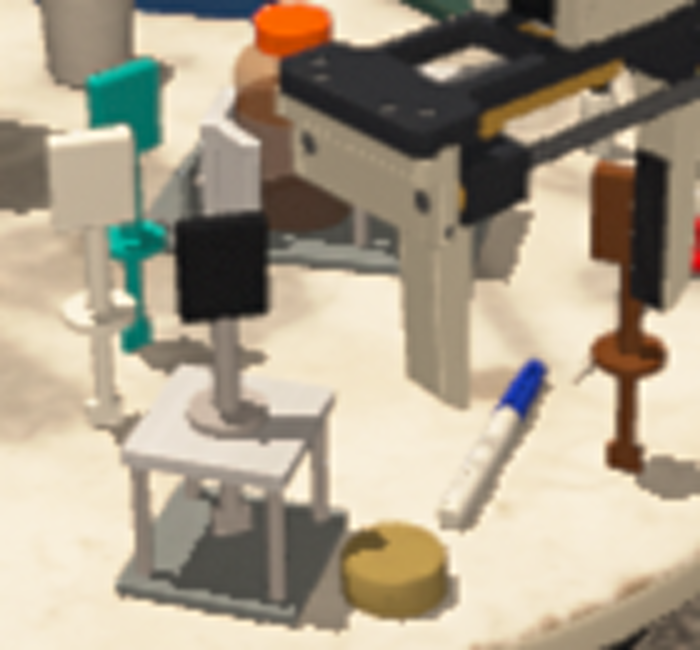

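View pics/c2.png

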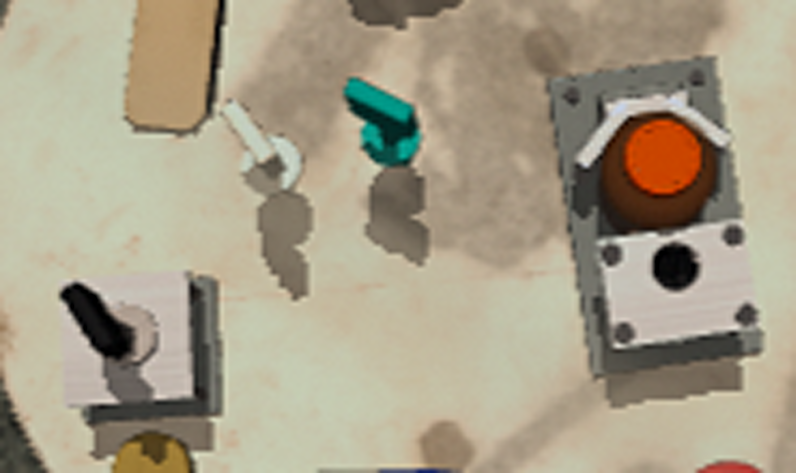

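The crop confirms it: a black-handled bare steel key in the stand (c1 (222,265)). Top crop c2 shows the handle running diagonally at (95,320) and the guard hole at (676,266). Next I fit the handle yaw by silhouette and measure the guard.

```bash
cat >> h.py <<'E'
from scipy.optimize import minimize
def hull(im,P):
    m=np.zeros((1600,2560),np.uint8)
    q=np.array([proj(im,p) for p in P]); q=(q+0.5)*4
    cv2.fillConvexPoly(m,cv2.convexHull(np.round(q).astype(np.int32)),255)
    return cv2.resize(m,(640,400),interpolation=cv2.INTER_AREA)/255.
def boxpts(x,y,z,yaw,w=.04,t=.012,h=.048):
    c,s=np.cos(yaw),np.sin(yaw)
    return [(x+c*a*w/2-s*b*t/2,y+s*a*w/2+c*b*t/2,z+d*h/2) for a in(-1,1) for b in(-1,1) for d in(-1,1)]
def fitkey(ims,boxes,x0,z=None):
    ms=[]
    for im,b in zip(ims,boxes):
        g=im['pixels'].max(2).astype(float); m=np.clip((110-g)/60,0,1); k=np.zeros_like(m); k[b[1]:b[3],b[0]:b[2]]=1; ms.append((m*k,k))
    def f(v):
        P=boxpts(*v); return sum((((hull(im,P)-m)*k)**2).sum() for im,(m,k) in zip(ims,ms))
    best=None
    for yaw in np.arange(0,np.pi,.3):
        r=minimize(f,[*x0,yaw],method='Nelder-Mead',options=dict(initial_simplex=np.array([[*x0,yaw]]*5)+np.vstack([np.zeros(4),np.diag([.006,.006,.006,.3])])))
        if best is None or r.fun<best.fun: best=r
    return best.x,best.fun
E
python3 - <<'E'
from h import *
np.set_printoptions(precision=4,suppress=True)
s=robot.get_image('scene');t=robot.get_image('top')
tb=(200,203,224,224);sb=(293,228,318,256)
print(fitkey([s,t],[sb,tb],(.4336,.3686,.149)))
print(fitkey([t],[tb],(.4336,.3686,.149)),fitkey([s],[sb],(.4336,.3686,.149)))
g=t['pixels'].max(2)
c=g[192:212,338:360]; print(c)
m=(c<110).astype(np.uint8); n,l,st,ce=cv2.connectedComponentsWithStats(m); print(st,ce+[338,192])
E
```

```text
(array([0.435 , 0.3635, 0.1495, 0.6461]), np.float64(75.35428873510187))
(array([0.4373, 0.3671, 0.1386, 3.8362]), np.float64(10.00357843137255)) (array([0.4362, 0.3604, 0.1472, 3.5951]), np.float64(53.371171664744324))
[[ 41  45  48  47  49  48  46  49  44  41  35  40  80 127 146 176 192 206
  204 206 187 135]
 [ 50  39  42  44  48  60  75  72  79 102 114 154 210 207 204 201 201 200
  200 194 142  68]
 [135 148 187 215 187 111 113 112 154 212 208 204 202 200 199 199 199 198
  200 182 101  67]
 [206 204 201 202 205 206 209 210 207 206 203 202 200 200 199 198 199 198
  201 181 100  68]
 [199 199 198 199 203 200 185 154  97 109 147 185 204 201 198 198 197 199
  199 203 176  66]
 [198 198 198 201 195 147  47  27  22  38  30  40 123 196 202 199 198 198
  199 202 203 189]
 [199 199 201 194 143  15   1   6   8   8   3   0  48 130 181 202 199 198
  199 198 199 200]
 [198 199 201 176  46   3   5   5   4   4  12   6  30  77 148 202 199 199
  198 198 198 198]
 [197 199 200 161   0   8   8  12   9   8  10  12  20 101 179 193 198 199
  199 199 197 198]
 [198 200 195 149   0   5  13   8  11   9  
[... 458 characters left out ...]
7  11  24  50 133 195 201 195 195 193
  194 193 193 194]
 [198 198 199 199 201 202 184 127  95  86 113 170 203 199 198 197 198 198
  199 198 197 199]
 [197 198 198 197 198 200 201 202 205 207 207 202 200 198 200 198 197 199
  198 199 197 199]
 [198 197 199 198 198 198 200 200 199 200 200 198 197 196 196 196 197 196
  195 195 194 197]
 [198 198 197 197 198 198 197 197 196 195 195 196 196 194 196 197 196 199
  197 198 198 199]
 [196 197 197 196 196 195 195 196 196 198 198 199 200 198 198 198 199 197
  198 196 195 193]]
[[  0   0  22  20 317]
 [  0   0  13   2  23]
 [ 20   1   2   4   6]
 [  4   4  11  12  94]] [[349.2397 202.2902]
 [343.3478 192.4348]
 [358.6667 194.5   ]
 [346.617  201.5   ]]
```

Run:
```python
from h import *
np.set_printoptions(linewidth=200)
s=robot.get_image('scene');t=robot.get_image('top')
print(s['pixels'].max(2)[228:258,291:320]);print(t['pixels'].max(2)[202:226,200:226])
print(onz(t,(346.6,201.5),.083))
```

```text
[[200 164 146 146 139 114  98  75  85 125 158 158 152 158 159 160 160 159 165 160 146  81  67  72  74  73  73  73  75]
 [175 150 147 148 145 129  99  74  84 125 159 159 156 159 159 159 159 160 165 161 146  83  70  72  73  74  74  74  74]
 [154 145 145 148 144 124  97  74  81 118 159 160 157 159 159 160 160 161 165 162 149  88  70  72  74  74  75  75  75]
 [149 148 148 148 144 121  99  77  77 108 160 161 157 158 158 158 159 158 161 160 147  89  72  72  73  75  75  74  73]
 [148 149 149 149 145 122 107  83  80 112 161 152 128 125 109 109 105  89  80  77  72  56  70  73  73  73  73  74  73]
 [145 142 148 150 136  98  87  62  53  62  79  73  60  61  51  51  48  41  36  34  35  38  56  72  74  73  73  74  72]
 [126 115 132 133  76  49  47  38  36  36  36  36  33  34  33  33  34  32  30  31  29  33  49  70  72  73  74  73  73]
 [170 143  98 107  45  33  33  35  32  32  29  31  29  28  25  28  27  27  25  24  24  25  42  71  73  72  71  72  72]
 [175 164 116 105  40  26  26  26  25  26  26  25  25  25  23  25  25  25  25  24  23  24  43  74  75  74  79  79  71]
 [115 116 120 128  45  21  23
[... 4374 characters left out ...]
2 124 184 179 182 155]
 [196 199 198 197 199 198 197 197 199 201 181  76  12  14  14   5   3   3   2   5  50 131 181 178 171 133]
 [197 198 197 199 199 200 198 198 199 200 205 184  82  10   0   8   3   3   6  10  48 128 181 176 151  80]
 [199 198 198 198 198 199 198 198 196 197 198 203 193 116  14   9   6   0  21  64  92 126 177 157  96 129]
 [198 198 196 198 198 198 198 196 198 198 196 195 201 177  81  89  56  28  64  93 126 183 161  88 127 203]
 [199 197 199 197 197 192 192 193 194 194 195 197 200 181 101 101  96  93  92  88  85  66  75 144 202 197]
 [198 198 199 199 197 196 194 196 195 194 195 194 197 176  98 104 105 100  75  81 105 100 141 200 195 191]]
[0.48051048 0.04850945 0.083     ]
```

```bash
sed -i 's/(110-g)\/60/(th-g)\/(th-25)/; s/def fitkey(ims,boxes,x0,z=None)/def fitkey(ims,boxes,x0,ths)/; s/for im,b in zip(ims,boxes):/for im,b,th in zip(ims,boxes,ths):/' h.py
python3 - <<'E'
from h import *
np.set_printoptions(precision=4,suppress=True)
s=robot.get_image('scene');t=robot.get_image('top')
tb=(200,203,224,224);sb=(293,230,318,256)
x0=(.4336,.3686,.149)
print(fitkey([s,t],[sb,tb],x0,[70,170]),fitkey([t],[tb],x0,[170]),fitkey([s],[sb],x0,[70]))
print(onz(t,(346.6,201.5),.083))
o=robot.get_obs();T=rot(o['eef_rot']);print(T)
E
```

```text
(array([0.435 , 0.3644, 0.1454, 0.6437]), np.float64(88.12051714817045)) (array([0.4391, 0.3709, 0.123 , 3.7969]), np.float64(7.120424404589654)) (array([0.4355, 0.3628, 0.1444, 1.2524]), np.float64(49.81917382203426))
[0.4805 0.0485 0.083 ]
[[-0.8912  0.4536 -0.    ]
 [ 0.4536  0.8912 -0.    ]
 [ 0.     -0.     -1.    ]]
```

Run:
```python
from h import *
np.set_printoptions(linewidth=200,precision=4,suppress=True)
s=robot.get_image('scene');t=robot.get_image('top')
P=boxpts(.435,.3665,.148,.66)
h=hull(s,P);print((h[228:258,291:320]*9).astype(int))
h=hull(t,P);print((h[202:226,200:226]*9).astype(int))
```

```text
[[0 0 0 0 0 0 0 0 0 0 0 0 0 0 0 0 0 0 0 0 0 0 0 0 0 0 0 0 0]
 [0 0 0 0 0 0 0 0 0 0 0 0 0 0 0 0 0 0 0 0 0 0 0 0 0 0 0 0 0]
 [0 0 0 0 0 0 0 0 0 0 0 0 0 0 0 0 0 0 0 0 0 0 0 0 0 0 0 0 0]
 [0 0 0 0 0 0 0 0 0 0 0 0 0 0 0 0 0 0 1 2 3 1 0 0 0 0 0 0 0]
 [0 0 0 0 0 0 0 0 0 0 0 2 2 4 5 6 7 9 9 9 9 6 0 0 0 0 0 0 0]
 [0 0 0 0 2 3 4 5 6 8 9 9 9 9 9 9 9 9 9 9 9 9 3 0 0 0 0 0 0]
 [0 0 2 9 9 9 9 9 9 9 9 9 9 9 9 9 9 9 9 9 9 9 6 0 0 0 0 0 0]
 [0 0 2 9 9 9 9 9 9 9 9 9 9 9 9 9 9 9 9 9 9 9 6 0 0 0 0 0 0]
 [0 0 2 9 9 9 9 9 9 9 9 9 9 9 9 9 9 9 9 9 9 9 6 0 0 0 0 0 0]
 [0 0 1 9 9 9 9 9 9 9 9 9 9 9 9 9 9 9 9 9 9 9 6 0 0 0 0 0 0]
 [0 0 0 9 9 9 9 9 9 9 9 9 9 9 9 9 9 9 9 9 9 9 6 0 0 0 0 0 0]
 [0 0 0 9 9 9 9 9 9 9 9 9 9 9 9 9 9 9 9 9 9 9 9 0 0 0 0 0 0]
 [0 0 0 9 9 9 9 9 9 9 9 9 9 9 9 9 9 9 9 9 9 9 9 0 0 0 0 0 0]
 [0 0 0 9 9 9 9 9 9 9 9 9 9 9 9 9 9 9 9 9 9 9 9 0 0 0 0 0 0]
 [0 0 0 9 9 9 9 9 9 9 9 9 9 9 9 9 9 9 9 9 9 9 9 0 0 0 0 0 0]
 [0 0 0 9 9 9 9 9 9 9 9 9 9 9 9 9 9 9 9 9 9 9 9 0 0 0 0 0 0]
 [0 0 0 6 9 9 9 9 9 9 9 9 9 9 9 9 9 9 9 9 9 9 9 0 0 0 0 0 0]
 [0 0 0 6 9 9 9 9 9 9 9 9 9 9 9 9 9 9 9 9 9 9 9 0 0 0 0 0 0]
 [
[... 1351 characters left out ...]
 9 9 9 9 9 9 9 9 6 0 0 0 0 0 0 0 0 0 0]
 [0 0 0 0 0 0 6 9 9 9 9 9 9 9 9 9 3 0 0 0 0 0 0 0 0 0]
 [0 0 0 0 0 0 0 8 9 9 9 9 9 9 9 9 8 1 0 0 0 0 0 0 0 0]
 [0 0 0 0 0 0 0 2 9 9 9 9 9 9 9 9 9 7 0 0 0 0 0 0 0 0]
 [0 0 0 0 0 0 0 0 5 9 9 9 9 9 9 9 9 9 4 0 0 0 0 0 0 0]
 [0 0 0 0 0 0 0 0 0 7 9 9 9 9 9 9 9 9 9 1 0 0 0 0 0 0]
 [0 0 0 0 0 0 0 0 0 2 9 9 9 9 9 9 9 9 9 7 0 0 0 0 0 0]
 [0 0 0 0 0 0 0 0 0 0 4 9 9 9 9 9 9 9 9 9 5 0 0 0 0 0]
 [0 0 0 0 0 0 0 0 0 0 0 7 9 9 9 9 9 9 9 9 9 2 0 0 0 0]
 [0 0 0 0 0 0 0 0 0 0 0 1 8 9 9 9 9 9 9 9 8 2 0 0 0 0]
 [0 0 0 0 0 0 0 0 0 0 0 0 2 7 9 9 9 9 9 6 1 0 0 0 0 0]
 [0 0 0 0 0 0 0 0 0 0 0 0 0 0 1 5 8 9 3 0 0 0 0 0 0 0]
 [0 0 0 0 0 0 0 0 0 0 0 0 0 0 0 0 0 1 0 0 0 0 0 0 0 0]]
```

Request:
{"method": "apply_moves", "body": {
  "steps": [
    [[0, 0, 117.5], [-221, -27, 0], 0],
    [[0, 0, 117.5], [-221, -27, 0], 0],
    [[0, 0, 117.5], [-221, -27, 0], 0],
    [[0, 0, 117.5], [-221, -27, 0], 0],
    [[0, 0, 117.5], [-221, -27, 0], 0],
    [[0, 0, 117.5], [-221, -27, 0], 0],
    [[0, 0, 117.5], [-221, -27, 0], 0],
    [[0, 0, 117.5], [-221, -27, 0], 0],
    [[0, 0, 117.5], [-221, -27, 0], 0],
    [[0, 0, 117.5], [-221, -27, 0], 0],
    [[0, 0, 117.5], [-221, -27, 0], 0],
    [[0, 0, 117.5], [-221, -27, 0], 0]
  ]
}}

```text
clock: 2.8
tool_pos: [0.4342, 0.3659, 0.2186]
eef_rot: [0.0, 0.952, 0.306, -0.0]
ft_force: [-0.1, -0.8, -1.1]
width: 0.999
grasp_force: 0.0
```

Run:
```python
from h import *
np.set_printoptions(precision=4,suppress=True)
s=robot.get_image('scene');t=robot.get_image('top')
print(robot.get_obs()['joint_positions'])
for c in('scene','top'):
    for l in('guard','knob_slot','bottle'): print(c,l,[(np.round(d['position'],1).tolist(),round(d['conf'],2)) for d in robot.place_of(c,l)])
g=(np.clip(s['pixels']/255.,0,1)**.45*255).astype(np.uint8)
a=cv2.resize(g[190:260,280:380],None,fx=6,fy=6,interpolation=cv2.INTER_CUBIC)
g2=(np.clip(t['pixels'][190:213,330:363]/60.,0,1)**.6*255).astype(np.uint8)
b=cv2.resize(g2,(200,139),interpolation=cv2.INTER_NEAREST)
a=np.vstack([a,np.zeros((139,600,3),np.uint8)]);a[420:,:200]=b
cv2.imwrite('pics/d1.png',a[:,:,::-1])
```

```text
[ 0.5038  0.2905  1.4916 -0.      1.3595  1.4509]
scene guard [([339.5, 208.4], 0.68)]
scene knob_slot [([338.1, 223.2], 0.6)]
scene bottle [([319.6, 231.2], 0.74)]
top guard [([349.4, 201.8], 0.69)]
top knob_slot [([349.2, 204.0], 0.43), ([230.8, 152.1], 0.27)]
top bottle [([339.7, 104.3], 0.71), ([341.2, 186.3], 0.55)]
```

View pics/d1.png

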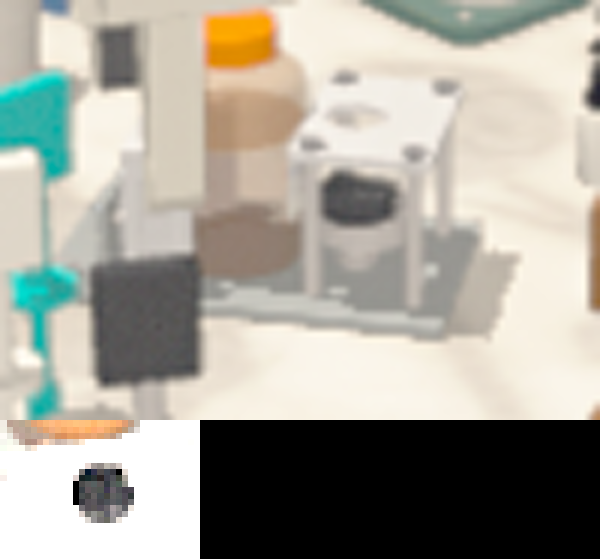

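The scene crop (offset 280,190, scale 6) shows the guard with its hole at (358,116), which is about (339.6,209). The black knob beneath is at about (339.8,222.7). I zoom in for the slot direction.

Run:
```python
from h import *
np.set_printoptions(precision=4,suppress=True)
S=0;T=0
for i in range(4):
    s=robot.get_image('scene');t=robot.get_image('top');S=S+s['pixels'].astype(float)/4;T=T+t['pixels'].astype(float)/4
def st(a,hi): return (np.clip(a/hi,0,1)**.6*255).astype(np.uint8)
a=cv2.resize(st(S[214:236,328:352],110),(440,400),interpolation=cv2.INTER_CUBIC)
b=cv2.resize(st(T[194:210,339:355],45),(350,350),interpolation=cv2.INTER_CUBIC)
c=np.zeros((400,800,3),np.uint8);c[:,:440]=a;c[:350,450:]=b
cv2.imwrite('pics/d2.png',c[:,:,::-1])
# guard frame: base yaw from crop c2 corner pixels (z=.008)
P=lambda u,v,z:onz(t,(190+u/4.3,140+v/4.3),z)
for n,a,b,z in(('baseL',(550,85),(597,375),.008),('baseT',(550,85),(715,58),.008),('plateR',(741,223),(762,330),.083),('plateB',(614,348),(760,325),.083)):
    d=P(*a,z)-P(*b,z);print(n,np.arctan2(d[1],d[0]),np.linalg.norm(d))
h=np.array([.4805,.0485,.083])
print('scene',onz(s,(339.5,208.7),.083),tri(s,(339.5,208.7),t,(346.6,201.5)), 'proj hole',proj(s,h),proj(t,h))
print('slot top',onz(s,(339.8,222.7),.048),onz(s,(338.1,223.2),.038))
```

```text
baseL 0.16788947973802001 0.18580282785499344
baseT 1.752917785682402 0.10667610070449866
plateR 0.1847200110048813 0.06360854514104435
plateB 1.7395592460835128 0.08564509089962534
scene [0.4758 0.0482 0.083 ] (array([0.4784, 0.0478, 0.0827]), np.float64(0.004528693952857065)) proj hole [337.8635 208.4835] [346.6038 201.5042]
slot top [0.4695 0.0624 0.048 ] [0.4799 0.0486 0.038 ]
```

View pics/d2.png

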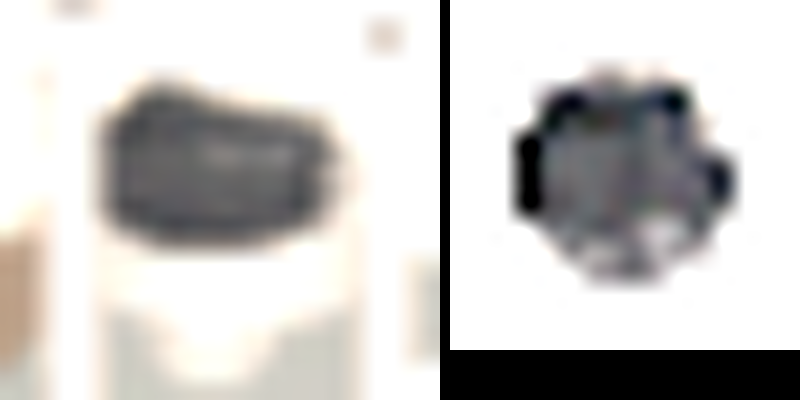

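The left panel shows the black oblong knob, its left (+x, bottle) end slightly higher and so farther away. The right panel shows the knob through the hole, with dark crescents left and right, so its long axis is roughly world x. I fit the knob yaw by silhouette.

Run:
```python
from h import *
np.set_printoptions(precision=3,suppress=True)
s=robot.get_image('scene')
g=s['pixels'].max(2).astype(float)
b=(331,215,348,230); G=g[b[1]:b[3],b[0]:b[2]]; print(G.astype(int))
m=np.clip((150-g)/90,0,1)[b[1]:b[3],b[0]:b[2]]
def shape(kind):
    a=np.linspace(0,2*np.pi,40,endpoint=False)
    if kind=='stad': return np.c_[.012*np.cos(a)+np.where(np.cos(a)>0,.005,-.005),.012*np.sin(a)]
    if kind=='ell': return np.c_[.017*np.cos(a),.012*np.sin(a)]
    return np.array([[i*.017,j*.012] for i in(-1,1) for j in(-1,1)])
for kind in('stad','ell','rect'):
  for zt in(.048,):
    sh=shape(kind);res=[]
    for yaw in np.arange(-.8,1.0,.15):
        def f(v):
            c,q=np.cos(yaw),np.sin(yaw);X=v[0]+c*sh[:,0]-q*sh[:,1];Y=v[1]+q*sh[:,0]+c*sh[:,1]
            P=[(x,y,z) for x,y in zip(X,Y) for z in(zt,v[2])]
            return ((hull(s,P)[b[1]:b[3],b[0]:b[2]]-m)**2).sum()
        x0=np.array([.477,.048,.034]);r=minimize(f,x0,method='Nelder-Mead',options=dict(maxiter=80,initial_simplex=np.vstack([x0,x0+np.diag([.004,.006,.006])])))
        res.append((round(r.fun,2),round(yaw,2),r.x.round(4).tolist()))
    print(kind,*sorted(res)[:5],sep='\n ')
```

```text
[[152 167 204 211 224 226 232 232 233 232 231 230 229 229 229 214 126]
 [163 167 175 178 176 178 181 185 195 192 193 203 206 216 217 209 162]
 [142 149 164 193 179 163 157 160 172 167 170 169 170 173 173 169 159]
 [136 147 175 191 110  78  81 100 146 180 206 197 195 194 191 175 154]
 [137 149 157 111  45  24  29  39  67  88 108 114 122 149 172 173 169]
 [135 131  88  41  18  20  21  22  22  27  38  44  52  66  88 129 173]
 [136 127  65  22  15  18  21  21  27  23  21  24  27  29  48 103 151]
 [136 128  65  23  21  21  21  25  33  37  33  33  36  27  31  74 118]
 [137 128  67  24  22  25  23  22  24  27  27  28  26  21  43  84 110]
 [136 128  67  23  22  21  24  22  23  23  22  23  20  16  38  77 109]
 [136 129  68  22  15  18  22  19  23  24  23  22  20  20  46  94 122]
 [137 135  99  50  31  19  16  18  18  17  23  27  32  51  77 110 116]
 [137 136 115 105  86  56  45  44  44  45  49  69  95 125 125 121 115]
 [138 137 118 117 121 124 128 130 130 132 133 134 133 134 130 122 115]
 [137 136 117 119 127 134 135 136 139 142 141 139 136 134 130 120 114]]
stad
 (np.float64(9.54), np.float6
[... 230 characters left out ...]
t64(10.77), np.float64(0.55), [0.4765, 0.0508, 0.0323])
ell
 (np.float64(9.38), np.float64(0.25), [0.4771, 0.0493, 0.0314])
 (np.float64(9.87), np.float64(0.4), [0.4768, 0.0515, 0.0329])
 (np.float64(10.25), np.float64(0.1), [0.4766, 0.0511, 0.032])
 (np.float64(10.41), np.float64(0.55), [0.4775, 0.0492, 0.0314])
 (np.float64(11.4), np.float64(-0.05), [0.4774, 0.0497, 0.0321])
rect
 (np.float64(7.51), np.float64(0.1), [0.4752, 0.0516, 0.034])
 (np.float64(7.57), np.float64(-0.05), [0.4757, 0.0516, 0.0338])
 (np.float64(8.12), np.float64(0.25), [0.4757, 0.052, 0.034])
 (np.float64(8.43), np.float64(-0.2), [0.4755, 0.0516, 0.0342])
 (np.float64(8.75), np.float64(0.55), [0.476, 0.0506, 0.0335])
```

Request:
{"method": "apply_moves", "body": {
  "steps": [
    [[0, 0, 0], [0, 0, 45], 0],
    [[0, 0, 0], [0, 0, 75], 0],
    [[0, 0, 0], [0, 0, 88], 0],
    [[0, 0, 0], [0, 0, 88], 0],
    [[0, 0, 0], [0, 0, 88], 0.8],
    [[0, 0, 0], [0, 0, 88], 1],
    [[0, 0, 0], [0, 0, 88], 1],
    [[0, 0, 0], [0, 0, 88], 1],
    [[0, 0, 0], [0, 0, 88], 1],
    [[0, 0, 0], [0, 0, 88], 1],
    [[0, 0, 0], [0, 0, 88], 1]
  ]
}}

```text
clock: 5.03
tool_pos: [0.4341, 0.3658, 0.1306]
eef_rot: [0.0, 0.952, 0.305, -0.0]
ft_force: [-0.0, -0.0, -0.0]
width: 0.299
grasp_force: 0.0
```

Run:
```python
from h import *
o=robot.get_obs();print(o['width'],o['width']*93,o['grasp_force'],o['ft_force'],o['wrist_torque'],o['tool_pos'])
s=robot.get_image('scene');t=robot.get_image('top')
for c in('scene','top'):
    for l in('key_tip','key_collar','stand_hole'): print(c,l,[(np.round(d['position'],1).tolist(),round(d['conf'],2)) for d in robot.place_of(c,l)])
```

```text
0.2987945988544344 27.787897693462398 0.0 [-0.00876306 -0.03228051 -0.04138262] [-0.05653645  0.17562754  0.06080681] [0.43413657 0.36584617 0.13059498]
scene key_tip [([280.0, 273.2], 0.95), ([303.4, 297.2], 0.65), ([380.7, 284.4], 0.61), ([293.4, 257.9], 0.55)]
scene key_collar [([279.0, 251.0], 0.83), ([304.0, 276.0], 0.65), ([385.2, 265.8], 0.65), ([286.3, 238.4], 0.58)]
scene stand_hole [([305.6, 276.1], 0.7)]
top key_tip [([283.9, 178.9], 0.78), ([259.0, 183.8], 0.68)]
top key_collar [([253.8, 174.4], 0.62), ([272.2, 277.2], 0.62), ([217.0, 218.8], 0.54), ([229.7, 149.9], 0.32)]
top stand_hole [([220.4, 217.8], 0.77)]
```

Still closing; keep closing.

Request:
{"method": "apply_moves", "body": {
  "steps": [
    [[0, 0, 0], [0, 0, 0], 1],
    [[0, 0, 0], [0, 0, 0], 1],
    [[0, 0, 0], [0, 0, 0], 1],
    [[0, 0, 0], [0, 0, 0], 1]
  ]
}}

```text
clock: 5.92
tool_pos: [0.4342, 0.3659, 0.1306]
eef_rot: [0.0, 0.952, 0.305, -0.0]
ft_force: [-0.5, -0.3, -0.9]
width: 0.129
grasp_force: 30.0
```

Request:
{"method": "apply_moves", "body": {
  "steps": [
    [[0, 0, 0], [0, 0, -30], 1],
    [[0, 0, 0], [0, 0, -80], 1],
    [[0, 0, 0], [0, 0, -120], 1],
    [[0, 0, 0], [0, 0, -120], 1],
    [[0, 0, 10], [-25, 48, -120], 1],
    [[0, 0, 20], [-50, 96, -120], 1],
    [[0, 0, 30], [-74, 143, -120], 1],
    [[0, 0, 33], [-100, 190, -120], 1],
    [[0, 0, 33], [-125, 240, -120], 1],
    [[0, 0, 33], [-140, 270, -120], 1],
    [[0, 0, 33], [-147, 285, -120], 1],
    [[0, 0, 33], [-147, 285, -120], 1]
  ]
}}

```text
clock: 7.42
tool_pos: [0.4799, 0.0482, 0.2498]
eef_rot: [-0.0, 1.0, 0.021, -0.001]
ft_force: [-0.6, 0.6, -0.8]
width: 0.129
grasp_force: 30.0
```

Run:
```python
from h import *
np.set_printoptions(precision=4,suppress=True)
o=robot.get_obs();print(o['tool_pos'],o['eef_rot'],o['ft_force'],o['wrist_torque'],o['width'])
s=robot.get_image('scene');t=robot.get_image('top')
for c in('scene','top'):
    for l in('key_tip','key_collar','stand_hole','guard','knob_slot'): print(c,l,[(np.round(d['position'],1).tolist(),round(d['conf'],2)) for d in robot.place_of(c,l)])
T=np.array(o['tool_pos'])
for n,z in(('tip',.1166),('collar',.0566)): print(n,proj(s,T-[0,0,z]),proj(t,T-[0,0,z]))
a=cv2.resize(s['pixels'][160:240,300:385],(638,600),interpolation=cv2.INTER_CUBIC);cv2.imwrite('pics/e1.png',a[:,:,::-1])
```

```text
[0.4799 0.0482 0.2498] [-0.0003  0.9998  0.0212 -0.0007] [-0.6099  0.5679 -0.7549] [-0.0168  0.1856 -0.0084] 0.1286438744786899
scene key_tip [([291.0, 258.9], 0.92), ([338.1, 194.7], 0.88), ([379.2, 283.9], 0.87), ([280.2, 272.6], 0.69)]
scene key_collar [([287.0, 237.1], 0.91), ([276.7, 252.1], 0.85), ([384.5, 262.8], 0.69), ([337.8, 170.9], 0.58)]
scene stand_hole [([307.1, 273.3], 0.68)]
scene guard [([339.6, 209.3], 0.92)]
scene knob_slot [([339.1, 222.5], 0.67)]
top key_tip [([282.7, 173.0], 0.72), ([254.6, 189.3], 0.52)]
top key_collar [([273.5, 279.0], 0.61), ([276.4, 171.4], 0.57), ([253.1, 175.5], 0.49)]
top stand_hole [([218.3, 217.3], 0.86)]
top guard [([346.1, 198.7], 0.69)]
top knob_slot [([347.9, 202.1], 0.6)]
tip [338.0533 191.6229] [348.5058 198.7739]
collar [337.9971 170.8261] [350.8813 194.8292]
```

View pics/e1.png

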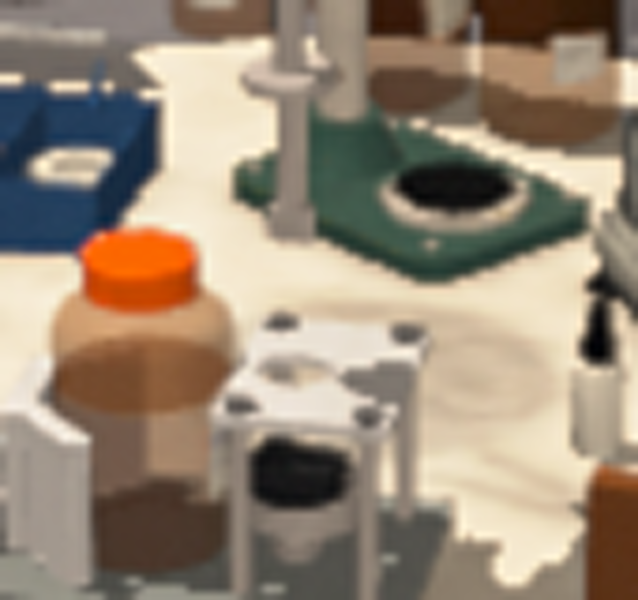

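The crop shows the blade tip at about (338.5,192), its collar above at (338,170), and the guard hole at (339.4,209), so the tip needs to go a little toward -x. I lower it to just above the guard and compare again.

Request:
{"method": "apply_moves", "body": {
  "steps": [
    [[0, 0, 0], [-2, 0, 25], 1],
    [[0, 0, 0], [-2, 0, 42], 1],
    [[0, 0, 0], [-2, 0, 42], 1]
  ]
}}

```text
clock: 8.4
tool_pos: [0.4772, 0.0485, 0.2076]
eef_rot: [-0.0, 1.0, 0.022, -0.001]
ft_force: [0.8, -0.2, -0.8]
width: 0.127
grasp_force: 30.0
```

Run:
```python
from h import *
np.set_printoptions(precision=4,suppress=True)
o=robot.get_obs();print(o['tool_pos'],o['eef_rot'],o['ft_force'])
s=robot.get_image('scene')
for l in('key_tip','guard','knob_slot'): print(l,[(np.round(d['position'],1).tolist(),round(d['conf'],2)) for d in robot.place_of('scene',l)])
T=np.array(o['tool_pos'])
print(proj(s,T-[0,0,.1166]),proj(s,[T[0],T[1],.083]))
a=cv2.resize(s['pixels'][190:240,310:370],(720,600),interpolation=cv2.INTER_CUBIC);cv2.imwrite('pics/e2.png',a[:,:,::-1])
```

```text
[0.4772 0.0485 0.2076] [-0.0002  0.9998  0.022  -0.0014] [ 0.7844 -0.1578 -0.7766]
key_tip [([380.1, 286.2], 0.69), ([291.2, 258.8], 0.61), ([341.3, 204.8], 0.54)]
guard [([338.4, 206.6], 0.8)]
knob_slot [([338.4, 225.7], 0.49)]
[338.987  206.0269] [338.9921 208.6708]
```

View pics/e2.png

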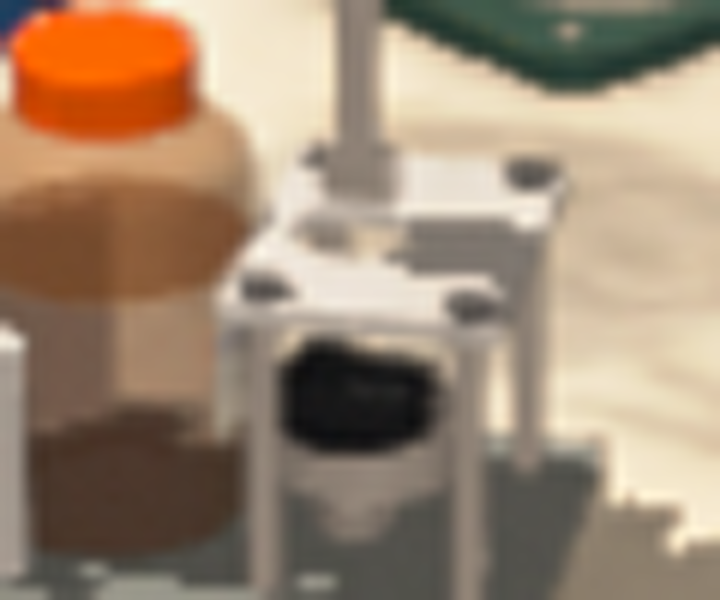

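The blade (crop 361, about column 339.6) sits over the hole (centre about 339.3), and the rows agree too. I descend.

Request:
{"method": "apply_moves", "body": {
  "steps": [
    [[0, 0, 0], [0, 0, 12], 1],
    [[0, 0, 0], [0, 0, 24], 1],
    [[0, 0, 0], [0, 0, 36], 1],
    [[0, 0, 0], [0, 0, 40], 1],
    [[0, 0, 0], [0, 0, 42], 1],
    [[0, 0, 0], [0, 0, 44], 1],
    [[0, 0, 0], [0, 0, 44], 1]
  ]
}}

```text
clock: 9.48
tool_pos: [0.4783, 0.0484, 0.1648]
eef_rot: [0.0, 1.0, 0.022, 0.0]
ft_force: [-0.7, -0.4, -1.0]
width: 0.129
grasp_force: 30.0
```

Request:
{"method": "apply_moves", "body": {
  "steps": [
    [[0, 0, 0], [0, 0, 1.5], 1],
    [[0, 0, 0], [0, 0, 3], 1],
    [[0, 0, 0], [0, 0, 3], 1]
  ]
}}

```text
clock: 9.85
tool_pos: [0.478, 0.0484, 0.1615]
eef_rot: [-0.0, 1.0, 0.022, -0.0]
ft_force: [-0.2, -0.0, -0.9]
width: 0.126
grasp_force: 30.0
```

Request:
{"method": "apply_moves", "body": {
  "steps": [
    [[0, 0, 0], [0, 0, 2], 1],
    [[0, 0, 0], [0, 0, 4], 1],
    [[0, 0, 0], [0, 0, 5], 1],
    [[0, 0, 0], [0, 0, 5], 1]
  ]
}}

```text
clock: 10.35
tool_pos: [0.478, 0.0484, 0.1565]
eef_rot: [-0.0, 1.0, 0.022, -0.0]
ft_force: [0.8, -0.5, -0.6]
width: 0.127
grasp_force: 30.0
```

Run:
```python
from h import *
np.set_printoptions(precision=4,suppress=True)
o=robot.get_obs();print(o['tool_pos'],o['eef_rot'],o['ft_force'],o['wrist_torque'],o['joint_positions'])
```

```text
[0.478  0.0484 0.1565] [-0.      0.9998  0.022  -0.0002] [ 0.817  -0.4861 -0.5574] [0.0156 0.1617 0.0089] [-0.1318  0.1883  1.7879 -0.      1.1657  1.395 ]
```

Request:
{"method": "apply_moves", "body": {
  "steps": [
    [[0, 0, -3], [0, 0, 1], 1],
    [[0, 0, -6], [0, 0, 1], 1],
    [[0, 0, -9], [0, 0, 1], 1],
    [[0, 0, -12], [0, 0, 1], 1],
    [[0, 0, -12], [0, 0, 1], 1]
  ]
}}

```text
clock: 10.98
tool_pos: [0.478, 0.0485, 0.1556]
eef_rot: [-0.0, 0.992, 0.126, -0.0]
ft_force: [0.6, 0.6, -1.7]
width: 0.124
grasp_force: 30.0
```

```bash
cat > r.py <<'E'
from h import *
np.set_printoptions(precision=3,suppress=True)
o=robot.get_obs();M=rot(o['eef_rot']);print(o['clock'],np.array(o['tool_pos']),'yaw',np.arctan2(M[1,0],M[0,0]),'F',o['ft_force'],'M',o['wrist_torque'],'dz',M[:,2])
E
python3 r.py
```

```text
10.975 [0.478 0.048 0.156] yaw 0.252810305900327 F [ 0.638  0.649 -1.737] M [ 0.018  0.282 -0.161] dz [-0.  0. -1.]
```

Request:
{"method": "apply_moves", "body": {
  "steps": [
    [[0, 0, -3], [0, 0, 0], 1],
    [[0, 0, -6], [0, 0, 0], 1],
    [[0, 0, -6], [0, 0, 0], 1]
  ]
}}

```text
clock: 11.35
tool_pos: [0.4781, 0.0484, 0.1556]
eef_rot: [0.0, 0.984, 0.177, -0.0]
ft_force: [0.2, -0.0, -0.5]
width: 0.125
grasp_force: 30.0
```

```bash
python3 r.py
```

```text
11.35 [0.478 0.048 0.156] yaw 0.3567045309575098 F [ 0.215 -0.037 -0.505] M [-0.054  0.27  -0.18 ] dz [-0. -0. -1.]
```

Request:
{"method": "apply_moves", "body": {
  "steps": [
    [[0, 0, -3], [0, 0, 0], 1],
    [[0, 0, -5], [0, 0, 0], 1],
    [[0, 0, -5], [0, 0, 0], 1]
  ]
}}

```text
clock: 11.72
tool_pos: [0.4781, 0.0483, 0.1557]
eef_rot: [0.0, 0.975, 0.22, -0.0]
ft_force: [-0.4, 0.4, -1.6]
width: 0.121
grasp_force: 30.0
```

```bash
python3 r.py;python3 - <<'E'
from h import *
print(np.std([(robot.get_image('top'),robot.get_obs()['wrist_torque'][2])[1] for _ in range(4)]))
E
python3 r.py
```

```text
11.725 [0.478 0.048 0.156] yaw 0.44450784161274215 F [-0.384  0.369 -1.614] M [-0.178  0.264 -0.193] dz [ 0. -0. -1.]
0.01723153381544066
11.925 [0.478 0.048 0.156] yaw 0.44482279862062724 F [-0.228 -0.965 -1.031] M [-0.176  0.245 -0.17 ] dz [-0. -0. -1.]
```

Request:
{"method": "apply_moves", "body": {
  "steps": [
    [[0, 0, -3], [0, 0, 0], 1],
    [[0, 0, -5], [0, 0, 0], 1],
    [[0, 0, -5], [0, 0, 0], 1]
  ]
}}

```text
clock: 12.3
tool_pos: [0.4782, 0.0483, 0.1557]
eef_rot: [0.0, 0.965, 0.263, 0.0]
ft_force: [0.3, -1.0, -2.2]
width: 0.13
grasp_force: 30.0
```

```bash
cat >> r.py <<'E'
A=[]
for _ in range(6): robot.get_image('top');p=robot.get_obs();A.append(list(p['wrist_torque'])+list(p['ft_force']))
print('avg',np.mean(A,0))
E
python3 r.py
```

```text
12.3 [0.478 0.048 0.156] yaw 0.5324336300017456 F [ 0.287 -0.984 -2.212] M [-0.358  0.16  -0.18 ] dz [ 0. -0. -1.]
avg [-0.376  0.142 -0.174 -0.102 -1.212 -1.889]
```

Request:
{"method": "apply_moves", "body": {
  "steps": [
    [[0, 0, -2.5], [0, 0, 0], 1],
    [[0, 0, -4], [0, 0, 0], 1],
    [[0, 0, -4], [0, 0, 0], 1]
  ]
}}

```text
clock: 12.98
tool_pos: [0.4782, 0.0483, 0.1556]
eef_rot: [0.0, 0.955, 0.297, 0.0]
ft_force: [0.6, -1.8, -2.0]
width: 0.13
grasp_force: 30.0
```

```bash
python3 r.py
```

```text
12.975 [0.478 0.048 0.156] yaw 0.6022930997587568 F [ 0.641 -1.793 -1.995] M [-0.496  0.095 -0.121] dz [ 0. -0. -1.]
avg [-0.581  0.047 -0.193  0.337 -2.193 -1.982]
```

Request:
{"method": "apply_moves", "body": {
  "steps": [
    [[0, 0, -2.5], [-0.5, 0.8, 0], 1],
    [[0, 0, -4], [-0.5, 0.8, 0], 1],
    [[0, 0, -4], [-0.5, 0.8, 0], 1]
  ]
}}

```text
clock: 13.65
tool_pos: [0.4782, 0.0479, 0.1557]
eef_rot: [-0.0, 0.944, 0.33, 0.0]
ft_force: [-0.4, 1.1, -2.2]
width: 0.131
grasp_force: 30.0
```

```bash
python3 r.py
```

```text
13.65 [0.478 0.048 0.156] yaw 0.6720742253021604 F [-0.426  1.067 -2.218] M [ 0.187 -0.06  -0.234] dz [ 0.     0.001 -1.   ]
avg [ 0.35  -0.038 -0.201  0.642  1.557 -1.767]
```

Request:
{"method": "apply_moves", "body": {
  "steps": [
    [[0, 0, -2.5], [0, -0.3, 0], 1],
    [[0, 0, -4], [0, -0.3, 0], 1],
    [[0, 0, -4], [0, -0.3, 0], 1]
  ]
}}

```text
clock: 14.32
tool_pos: [0.4781, 0.0478, 0.1557]
eef_rot: [-0.0, 0.932, 0.362, 0.0]
ft_force: [2.1, 1.3, -3.0]
width: 0.127
grasp_force: 30.0
```

```bash
python3 r.py
```

```text
14.325 [0.478 0.048 0.156] yaw 0.7418746850197472 F [ 2.123  1.271 -2.965] M [ 0.385 -0.234 -0.196] dz [ 0.  0. -1.]
avg [ 0.417 -0.27  -0.201  1.551  1.582 -2.471]
```

Request:
{"method": "apply_moves", "body": {
  "steps": [
    [[0, 0, -2], [0.5, 0, 0], 1],
    [[0, 0, -3.5], [0.5, 0, 0], 1],
    [[0, 0, -3.5], [0.5, 0, 0], 1]
  ]
}}

```text
clock: 15.0
tool_pos: [0.4783, 0.0479, 0.1557]
eef_rot: [0.0, 0.92, 0.391, -0.0]
ft_force: [0.4, -0.7, -2.3]
width: 0.127
grasp_force: 30.0
```

```bash
python3 r.py
```

```text
15.0 [0.478 0.048 0.156] yaw 0.8038258252253704 F [ 0.39  -0.691 -2.294] M [ 0.046 -0.108 -0.184] dz [-0. -0. -1.]
avg [-0.003 -0.095 -0.183  0.644  0.322 -1.803]
```

Request:
{"method": "apply_moves", "body": {
  "steps": [
    [[0, 0, -2], [0, 0, 0], 1],
    [[0, 0, -4], [0, 0, 0], 1],
    [[0, 0, -4], [0, 0, 0], 1]
  ]
}}

```text
clock: 15.68
tool_pos: [0.4784, 0.0479, 0.1557]
eef_rot: [0.0, 0.906, 0.423, -0.0]
ft_force: [0.8, -0.3, -1.3]
width: 0.127
grasp_force: 30.0
```

```bash
python3 r.py
```

```text
15.675 [0.478 0.048 0.156] yaw 0.8737687426274738 F [ 0.792 -0.308 -1.271] M [-0.209 -0.062 -0.216] dz [ 0. -0. -1.]
avg [-0.241 -0.094 -0.225  0.643 -0.48  -2.088]
```

Request:
{"method": "apply_moves", "body": {
  "steps": [
    [[0, 0, -1.5], [0, 0, 0], 1],
    [[0, 0, -3], [0, 0, 0], 1],
    [[0, 0, -3], [0, 0, 0], 1]
  ]
}}

```text
clock: 16.35
tool_pos: [0.4784, 0.048, 0.1556]
eef_rot: [0.0, 0.895, 0.447, -0.0]
ft_force: [0.6, -1.8, -1.9]
width: 0.124
grasp_force: 30.0
```

```bash
python3 r.py
```

```text
16.35 [0.478 0.048 0.156] yaw 0.9259865896077769 F [ 0.599 -1.772 -1.864] M [-0.404 -0.118 -0.274] dz [ 0. -0. -1.]
avg [-0.424 -0.107 -0.227  0.621 -1.351 -2.   ]
```

Request:
{"method": "apply_moves", "body": {
  "steps": [
    [[0, 0, -1.5], [-0.3, 0.2, 0], 1],
    [[0, 0, -3], [-0.3, 0.2, 0], 1],
    [[0, 0, -3], [-0.3, 0.2, 0], 1]
  ]
}}

```text
clock: 17.02
tool_pos: [0.4784, 0.0478, 0.1557]
eef_rot: [-0.0, 0.883, 0.47, 0.0]
ft_force: [0.2, -0.6, -2.9]
width: 0.13
grasp_force: 30.0
```

```bash
python3 r.py
```

```text
17.025 [0.478 0.048 0.156] yaw 0.9783000279375084 F [ 0.226 -0.628 -2.916] M [-0.218 -0.172 -0.255] dz [ 0.  0. -1.]
avg [-0.16  -0.205 -0.299  0.923 -0.616 -2.175]
```

Request:
{"method": "apply_moves", "body": {
  "steps": [
    [[0, 0, -1], [0, 0, 0], 1],
    [[0, 0, -1.8], [0, 0, 0], 1],
    [[0, 0, -1.8], [0, 0, 0], 1]
  ]
}}

```text
clock: 17.7
tool_pos: [0.4784, 0.0477, 0.1557]
eef_rot: [-0.0, 0.875, 0.484, 0.0]
ft_force: [2.1, 0.4, -2.9]
width: 0.13
grasp_force: 30.1
```

```bash
python3 r.py
```

```text
17.7 [0.478 0.048 0.156] yaw 1.0094024968851114 F [ 2.12   0.444 -2.935] M [-0.192 -0.239 -0.314] dz [ 0.  0. -1.]
avg [-0.122 -0.26  -0.355  1.043  0.025 -2.244]
```

```bash
python3 r.py
```

```text
18.0 [0.478 0.048 0.156] yaw 1.0092436358186396 F [ 1.168 -0.936 -1.998] M [-0.078 -0.263 -0.351] dz [ 0.  0. -1.]
avg [-0.113 -0.276 -0.325  1.612 -0.24  -2.363]
```

Request:
{"method": "apply_moves", "body": {
  "steps": [
    [[0, 0, 3], [0, 0, 0], 1],
    [[0, 0, 6], [0, 0, 0], 1],
    [[0, 0, 6], [0, 0, -6], 1],
    [[0, 0, 6], [0, 0, -14], 1],
    [[0, 0, 6], [0, 0, -30], 1],
    [[0, 0, 6], [0, 0, -50], 1],
    [[0, 0, 6], [0, 0, -75], 1],
    [[0, 0, 6], [0, 0, -95], 1],
    [[0, 0, 6], [0, 0, -95], 1]
  ]
}}

```text
clock: 19.42
tool_pos: [0.4791, 0.0477, 0.2525]
eef_rot: [0.001, 0.899, 0.437, 0.002]
ft_force: [-0.6, 0.5, -1.3]
width: 0.128
grasp_force: 30.0
```

Run:
```python
from h import *
np.set_printoptions(precision=4,suppress=True)
o=robot.get_obs();M=rot(o['eef_rot']);T=np.array(o['tool_pos']);yaw=np.arctan2(M[1,0],M[0,0]);print(o['clock'],T,yaw,o['ft_force'],o['width'])
d=M.T@(np.array([.4342,.3659,T[2]])-T);print('shift mm',d*1000,'turn',np.degrees(yaw-.62))
s=robot.get_image('scene')
for l in('key_tip','key_collar'): print(l,[(np.round(d['position'],1).tolist(),round(d['conf'],2)) for d in robot.place_of('scene',l)])
print(proj(s,T-[0,0,.1166]),proj(s,T-[0,0,.0566]))
a=cv2.resize(s['pixels'][150:240,280:380],(650,585),interpolation=cv2.INTER_CUBIC);cv2.imwrite('pics/f1.png',a[:,:,::-1])
```

```text
19.425 [0.4791 0.0477 0.2525] 0.9053861039580086 [-0.5575  0.5187 -1.3161] 0.12824466654348837
shift mm [ 222.5591 -231.7721   -0.2562] turn 16.35141928847565
key_tip [([338.7, 191.0], 0.9), ([280.4, 275.4], 0.79), ([380.9, 284.6], 0.59), ([290.3, 257.6], 0.55)]
key_collar [([383.9, 263.1], 0.86), ([337.7, 168.7], 0.67), ([279.6, 254.2], 0.61), ([286.6, 236.1], 0.58)]
[338.3922 190.682 ] [338.3421 169.8523]
```

View pics/f1.png

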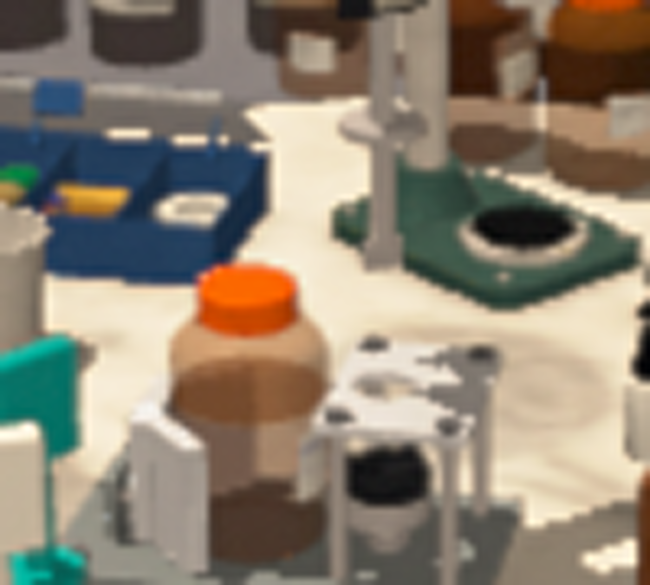

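The key is held straight, with its tip at (338.5,191) as predicted and the knob clear below. I go back over the stand.

Request:
{"method": "apply_moves", "body": {
  "steps": [
    [[0, 0, 4], [32, -33, 0], 1],
    [[0, 0, 8], [64, -66, 0], 1],
    [[0, 0, 12], [100, -104, 0], 1],
    [[0, 0, 16.4], [136, -142, 0], 1],
    [[0, 0, 16.4], [170, -177, 0], 1],
    [[0, 0, 16.4], [200, -208, 0], 1],
    [[0, 0, 16.4], [222.5, -232, 0], 1],
    [[0, 0, 16.4], [222.5, -232, 0], 1],
    [[0, 0, 16.4], [222.5, -232, 35], 1],
    [[0, 0, 16.4], [222.5, -232, 50], 1],
    [[0, 0, 16.4], [222.5, -232, 50], 1]
  ]
}}

```text
clock: 20.95
tool_pos: [0.4328, 0.3647, 0.1992]
eef_rot: [0.0, 0.953, 0.304, -0.002]
ft_force: [-0.4, -0.1, -1.5]
width: 0.126
grasp_force: 30.0
```

Run:
```python
from h import *
np.set_printoptions(precision=4,suppress=True)
o=robot.get_obs();M=rot(o['eef_rot']);T=np.array(o['tool_pos']);yaw=np.arctan2(M[1,0],M[0,0]);print(o['clock'],T,yaw,o['ft_force'],o['width'])
s=robot.get_image('scene');t=robot.get_image('top')
for c in('scene','top'):
  for l in('key_tip','stand_hole'): print(c,l,[(np.round(d['position'],1).tolist(),round(d['conf'],2)) for d in robot.place_of(c,l)])
print(proj(s,T-[0,0,.1166]),proj(s,[T[0],T[1],.074]))
a=cv2.resize(s['pixels'][240:315,265:350],(680,600),interpolation=cv2.INTER_CUBIC);cv2.imwrite('pics/f2.png',a[:,:,::-1])
```

```text
20.95 [0.4328 0.3647 0.1992] 0.6174512939539696 [-0.3662 -0.0974 -1.4802] 0.1262807482399705
scene key_tip [([381.0, 282.3], 0.7), ([302.1, 270.7], 0.69), ([290.0, 259.0], 0.57), ([304.4, 245.4], 0.51), ([339.4, 225.3], 0.15)]
scene stand_hole [([303.9, 271.0], 0.73), ([232.6, 283.6], 0.66)]
top key_tip [([271.9, 250.6], 0.64), ([256.9, 185.2], 0.54), ([217.6, 215.6], 0.51), ([280.1, 176.8], 0.51)]
top stand_hole [([218.7, 217.3], 0.86)]
[305.6105 269.4224] [305.7225 272.7665]
```

View pics/f2.png

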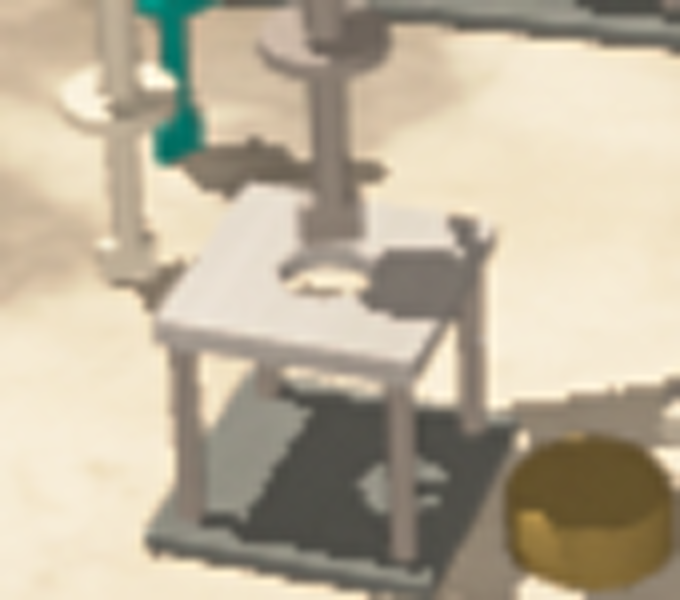

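Blade (330,240 in the crop) is over the stand hole (328,272), within about 3 mm, so I correct by that and lower it.

Request:
{"method": "apply_moves", "body": {
  "steps": [
    [[0, 0, 0], [0, -2.8, 0], 1],
    [[0, 0, 0], [0, -2.8, 15], 1],
    [[0, 0, 0], [0, -2.8, 30], 1],
    [[0, 0, 0], [0, -2.8, 45], 1],
    [[0, 0, 0], [0, -2.8, 58], 1],
    [[0, 0, 0], [0, -2.8, 65], 1],
    [[0, 0, 0], [0, -2.8, 67], 1],
    [[0, 0, 0], [0, -2.8, 67], 1]
  ]
}}

```text
clock: 22.25
tool_pos: [0.4321, 0.3684, 0.1339]
eef_rot: [-0.0, 0.953, 0.304, 0.0]
ft_force: [-0.4, 1.1, -1.2]
width: 0.129
grasp_force: 30.0
```

```bash
python3 r.py
```

```text
22.25 [0.432 0.368 0.134] yaw 0.6182828093303787 F [-0.395  1.104 -1.168] M [-0.018  0.192  0.033] dz [ 0.  0. -1.]
avg [-0.047  0.135 -0.01   0.078  0.14  -1.335]
```

Request:
{"method": "apply_moves", "body": {
  "steps": [
    [[0, 0, 0], [0, 0, 2], 1],
    [[0, 0, 0], [0, 0, 3], 1],
    [[0, 0, 0], [0, 0, 3.4], 1],
    [[0, 0, 0], [0, 0, 3.4], 1]
  ]
}}

```text
clock: 23.05
tool_pos: [0.4318, 0.3683, 0.1305]
eef_rot: [0.0, 0.953, 0.304, 0.0]
ft_force: [-0.5, -1.0, 2.1]
width: 0.13
grasp_force: 30.0
```

Request:
{"method": "apply_moves", "body": {
  "steps": [
    [[0, 0, 0], [0, 0, 0], 0.8],
    [[0, 0, 0], [0, 0, 0], 0.7],
    [[0, 0, 0], [0, 0, 0], 0.5],
    [[0, 0, 0], [0, 0, 0], 0.5],
    [[0, 0, 0], [0, 0, 0], 0.5],
    [[0, 0, 0], [0, 0, 0], 0.5],
    [[0, 0, 0], [0, 0, 0], 0.5],
    [[0, 0, 0], [0, 0, -20], 0.5],
    [[0, 0, 0], [0, 0, -60], 0.5],
    [[0, 0, 0], [0, 0, -110], 0.5],
    [[0, 0, 0], [0, 0, -110], 0.5]
  ]
}}

```text
clock: 24.42
tool_pos: [0.434, 0.3696, 0.2449]
eef_rot: [-0.001, 0.953, 0.304, 0.004]
ft_force: [-0.3, 1.4, -0.8]
width: 0.495
grasp_force: 0.0
```

Run:
```python
from h import *
np.set_printoptions(precision=4,suppress=True)
o=robot.get_obs();print(o['clock'],o['tool_pos'],o['width'],o['ft_force'])
s=robot.get_image('scene');t=robot.get_image('top')
for c in('scene','top'):
  for l in('key_grip','key_tip','key_collar','stand_hole'): print(c,l,[(np.round(d['position'],1).tolist(),round(d['conf'],2)) for d in robot.place_of(c,l)][:5])
a=cv2.resize(s['pixels'][190:310,255:360],(525,600),interpolation=cv2.INTER_CUBIC);cv2.imwrite('pics/g1.png',a[:,:,::-1])
```

```text
24.425 [0.434  0.3696 0.2449] 0.49525995298490844 [-0.3055  1.3784 -0.8494]
scene key_grip [([273.1, 223.3], 0.91), ([281.2, 213.7], 0.79), ([385.0, 228.5], 0.61), ([305.2, 243.9], 0.56)]
scene key_tip [([290.6, 259.9], 0.92), ([277.5, 274.8], 0.89), ([306.8, 296.9], 0.77), ([384.6, 284.1], 0.75)]
scene key_collar [([384.8, 262.5], 0.95), ([284.4, 239.8], 0.86), ([279.9, 254.7], 0.85), ([305.5, 273.5], 0.58)]
scene stand_hole [([305.4, 274.5], 0.68)]
top key_grip [([249.7, 169.9], 0.75), ([271.3, 276.4], 0.68), ([280.3, 161.6], 0.64), ([210.6, 215.5], 0.45)]
top key_tip [([283.4, 175.3], 0.75), ([254.8, 184.6], 0.58)]
top key_collar [([216.7, 220.2], 0.78), ([273.6, 278.8], 0.75), ([251.9, 175.8], 0.72), ([278.4, 170.6], 0.56)]
top stand_hole [([217.2, 216.8], 0.91), ([216.0, 216.8], 0.38)]
```

View pics/g1.png

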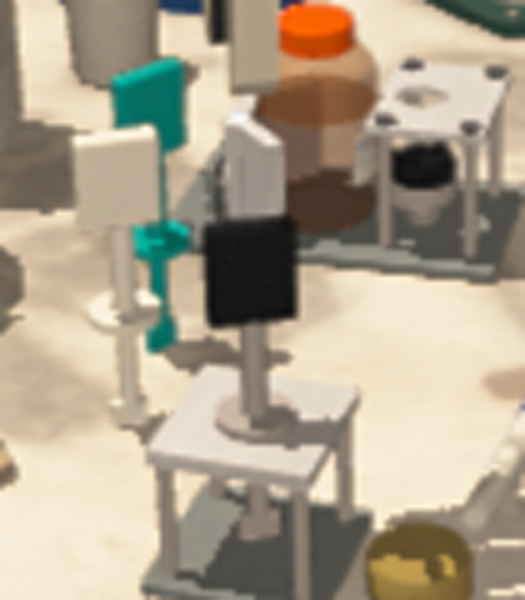

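The key hangs upright at (305,274) with its collar flat on the stand, the bottle stands in the V-block, and the gripper is clear.

```bash
python3 -c "
from cell import robot
print(robot.job_done())"
```

```text
the job is handed in; nothing more can be done
None
```

The job is handed in, though the hand-in returned no verdict: the knob was turned until the torque read about 0.35 N m (roughly 13–14 N of squeeze on the bottle), and the key hangs upright in its stand with its collar flat, at about 24.5 s of 58.

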